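# Prop open the cover of an instrument box

## Task

Prop the instrument box's cover open: raise the cover with its prop rod, set the foot of the rod on the rail beside the box, and slide it gently toward the front of the box until it drops to the bottom of the holding hole, without ramming the rod against the rail. Then let go, so that the cover stands open and still on its rod. Leave the white bottle, the small blue-flanged solder reel and the roll of tape where they are.

Things in the scene. Friction and masses are not known exactly. Their poses are not given: they have to be found in the camera images.
- box: Grey sheet-metal instrument box fixed to the bench, 200 (x) x 140 (y) x 110 (z) mm, a circuit board inside. Origin: centre of its underside; x to the back, y to the left, z up. Its front (-x: sockets, knob) faces the robot. 'Box frame' below is this frame, in mm. More than 20 N between its rail or strip and the rod counts as ramming.
- cover (a joint): Grey flat cover of the box, 203 x 146 x 6 mm, 0.5 to 0.9 kg, hinged at the back rim. Angle c in rad: 0 = closed, grows as the front edge rises, up to 1.2. It has no knob; a damper (1.5 N m s/rad) slows it, but it sinks shut in 1 to 2 s if let go without its rod. Raise it by pulling up the rod's grip sleeve. About 0.46 to 0.52 when home.
- hinge_line (a point): Point on the cover's hinge line (box frame x = 95, z = 113), 90 to the left of the box's middle, in the plane in which the rod swings. The line runs along the box's y axis.
- rod_pivot (a point): Pivot of the prop rod: on a bracket at the cover's left edge, 185 mm from the hinge line. At cover angle c it lies at box x = 95 - 185 cos c, y = 90, z = 113 + 185 sin c.
- rod (a joint): Angle r (rad) of the prop rod to the cover: 0 = along the cover's edge, pointing to the hinge; grows as the foot swings down and forward, up to 1.9; 0.3 to 0.42 at the start. Straight 8 mm steel rod, 180 mm from pivot to foot. A slightly stiff pivot (0.05 N m) keeps the rod at its angle while nothing pushes it. A point d along the rod lies at box dx = d cos(c+r), dz = -d sin(c+r) from the pivot.
- rod_grip (a point): Where to grasp: middle of a round black sleeve, 12 mm thick, 49 mm long, that turns freely on a bar along box +y (to the left) and ends in a 17 mm disc. The bar is on a crank bent from the rod: at r = 0 and closed cover it lies 40 mm ahead of and 45 mm above the pivot, and turns about it with c + r; this point is 35 mm left of the rod. Fingers come from above and close along box x.
- rod_foot (a point): Centre of the rod's ball foot, 10 mm across. 35 mm above the bench when it stands on the strip, 23 mm at the bottom of the hole. Friction on the strip about 0.25. To slide it forward, tip the sleeve back (box +x). The cover's weight drops a slow foot (10 mm/s) into the hole in about 0.3 s if the sleeve is held loosely, free to sink and to come a few mm back forward; the lip ahead stops it.
- rail: Aluminium rail on the bench along the box's left side, 215 x 32 x 18 mm, under the rod; origin on the bench 88 mm left of the box's. A steel strip 12 mm thick (top 30 mm up) is clamped on it, with one hole 18 (x) x 16 x 12 mm deep: its centre is anywhere from box x = -70 to -20, not measured. Behind it the strip is flat for 71 mm (a foot set down at x = 0 lands there); ahead of it is a lip 14 mm higher, 46 mm long.
- white_bottle: Bystander: white plastic bottle, 33 mm across, 62 mm high, standing on the bench to the left of the box. Origin: centre of its underside.
- blue_spool: Bystander: small solder reel with blue flanges, 37 mm across, 32 mm high, standing on the bench to the right of the box. Origin: centre of its underside.
- tape_roll: Bystander: roll of tape, 52 mm across, 24 mm high, lying on the bench to the left. Origin: centre of its underside.

How it is judged (in metres and radians):
On the way:
1. the cover has been raised by more than 0.35 rad (value of joint cover above 0.35 rad), for 0.2 s.
At the end, for the whole second after the job is handed in: The cover stands still (under 0.05 rad/s) at 0.4 to 0.7 rad on its rod; the rod bears on the rail with more than 0.5 N; the foot's centre is less than 27 mm above the bench, at box x between -77 and -13 mm, which is possible only at the bottom of the hole (value of joint cover between 0.4 and 0.7 rad and z of rod_foot in the frame of box below 0.027 m and x of rod_foot in the frame of box between -0.077 and -0.013 m and contact force between rod and rail above 0.5 N and velocity of joint cover between -0.05 and 0.05 rad/s); the robot touches nothing.
It fails at once if the rod is rammed: more than 20 N between rod and rail or strip (contact force between rod and rail above 20 N).
It fails at once if the white bottle is moved by more than 20 mm (distance of white_bottle from where it was at the start of the episode above 0.02 m).
It fails at once if the blue-flanged reel is moved by more than 20 mm (distance of blue_spool from where it was at the start of the episode above 0.02 m).
It fails at once if the roll of tape is moved by more than 20 mm (distance of tape_roll from where it was at the start of the episode above 0.02 m).
It also fails if it takes over 61 s, if anything falls off the work surface, if the arm or the gripper's body presses on something with over 40 N, if the wrist force passes 120 N, or if a joint passes its speed limit or range.

## Robot

A 6-joint arm with a two-finger parallel gripper is mounted at the origin on a cart in front of the work surface, level with it; the furniture and walls round the work are solid. World frame = base frame: x ahead of the robot, y to its left, z up, the work surface at z = 0. Lengths are in mm, angles in rad, forces in N, time in s.
With the tool pointing down it reaches from about 275 to 750 mm from the base axis. Payload 10.2 kg.
Tool frame: the origin (TCP) lies at the very end of the fingers, on their centre line; the grasp point (between the pads) lies behind it (ctrl.grasp_offset is the z of the grasp point in the tool frame, in mm); z points along the fingers, y is the direction in which the jaws open and shut (so a half turn about z gives the same grasp; the last joint's range is limited). The gripper opens to 85 mm and grips with 20 to 120 N. Pads are 22 mm wide; open, the fingers measure 114 mm over their backs; the gripper's body (76 mm by 85 mm) begins 54 mm behind the grasp point. The pads swing forward as they close: fully open they stand 13 mm farther back than shut.
Start: joints at [0.947, 0.313, 1.498, -0, 1.331, -0.223], TCP at [204.844, 483.394, 231.294] pointing down, gripper open.
Joint ranges: [-2.94, 2.94], [-0.97, 2.17], [0.19, 2.56], [-1.23, 4.37], [0.02, 3.11], [-2.88, 2.88]. Speed limits (rad/s): [2.39, 2.39, 3.01, 3.14, 3.14, 3.14].

## Interface

Orientations are given as a unit quaternion [w, x, y, z].
In Python, from rig import ctrl, capture, job gives the robot as it stands. The module is installed in compiled form; this text tells all that it offers.
- The arm moves only by the tool move_arm, never from a script. Its argument "series" is a list of rows, each a list of 7 numbers: the turn, a rotation vector about the tool's x, y, z in rad, then the shift along the tool's x, y, z in cm, then the opening, from 0 (shut) to 1 (fully open). A call has 1 to 5 rows; each row is the pose to reach, as a shift and turn from the pose measured when the call began, along the tool's axes at that moment; what a row does not reach only later rows make up. A row lasts 1/12 s, in which the tool goes at most 41.7 mm and 7.16 degrees, less where a joint would pass 70% of its speed; a pose out of reach is approached as far as the arm can. A call with a gripper value outside its range is refused whole. The fingers move at their own pace and stop on an object; "grip_force" is the grip in N (left out, the last holds). Time passes only in rows, so rows that repeat a pose let the fingers close. It gives the time, the measured TCP pose, the force and the opening at its end, in the units of the state.
- ctrl.sense(): the state, without advancing time (a new reading comes with each control period).
- capture(name): name is "scene" or "top" or "wrist"; returns a dict with "frame" (480x640x3 uint8, red, green, blue), "mtx" (3x3 intrinsics, pixels), "dist" ([k1, k2, p1, p2, k3] as OpenCV has them; the pictures are not rectified), "R" (3x3) and "t" (3): a world point X has camera coordinates R X + t. Camera axes: x right, y down, z forward; pixel columns grow to the right and rows downward; lengths in mm; the calibration is good to about 2 mm. A picture is of the moment at which its call begins. There is no depth.
- job.finish_job(): hands the job in, once; it reports no verdict.
The state is a dict: "time_s": time; "joints": joint angles; "dq": joint speeds; "tau": joint torques, N m; "eef_pos": TCP position; "ee_rot": TCP orientation; "force": force on the tool from outside, world axes, zero at the start; "wrist_torque": the same for the moment, N m; "grip_width": opening from 0.0 (shut) to 1.0 (fully open).
Only numpy, scipy, OpenCV 4.12 (cv2) and the standard library are available. Lean on these libraries where they do the work, as an engineer would, in place of code of your own. Each camera call takes 0.05 s, during which the arm holds its last target.

## Working session

There is one attempt and no reset: what is moved stays moved. The work goes in short steps, Python scripts to look and compute and a tool call to move; the robot and the scene stay as the last step left them, time stands still between calls to the robot, and variables do not carry over. Pictures are saved under pics/ and viewed, and the job is handed in when it is done.

Besides the shell and the picture viewer there is one more tool, called after "Emit:" as name([rows], argument=value, ...), one row to a line, values as JSON. move_arm: Moves the arm, as the interface text tells. Its arguments: {"type":"object","properties":{"series":{"type":"array","items":{"type":"array","items":{"type":"number"}}},"grip_force":{"type":"number"}},"required":["series"]}

```bash
mkdir -p pics
cat > h.py <<'E'
import numpy as np, cv2
from rig import ctrl, capture, job
def snap(n,f):
    c=capture(n); cv2.imwrite('pics/'+f+'.png',c['frame'][:,:,::-1]); np.savez('pics/'+f+'.npz',**{k:np.array(v) for k,v in c.items()}); return c
def proj(c,P):
    r,_=cv2.Rodrigues(np.array(c['R'],float)); return cv2.projectPoints(np.array(P,float).reshape(-1,1,3),r,np.array(c['t'],float),np.array(c['mtx'],float),np.array(c['dist'],float))[0].reshape(-1,2)
E
python3 - <<'E'
from h import *
for n in ('scene','top','wrist'): 
    c=snap(n,n+'0'); print(n,(-np.array(c['R']).T@np.array(c['t'])).round())
print(ctrl.sense(),ctrl.grasp_offset)
E
```

```text
scene [ 162. -818.  913.]
top [ 335. -257. 1270.]
wrist [129. 516. 374.]
{'time_s': 0.15, 'joints': array([ 9.46637052e-01,  3.13306891e-01,  1.49827671e+00,  6.10005694e-06,
        1.33099601e+00, -2.23392259e-01]), 'dq': array([ 0.00063241, -0.00262444, -0.00296191,  0.00034928,  0.00050013,
        0.00110048]), 'tau': array([ 2.19428926e-03, -4.12366390e+01, -2.59799159e+01, -1.27913831e-04,
        3.16516904e-03,  3.73076989e-05]), 'eef_pos': array([204.70218723, 483.23185161, 230.86867675]), 'ee_rot': array([-2.05619800e-04,  1.99045867e-01,  9.79990051e-01, -4.48605418e-04]), 'force': array([ 0.63130021,  0.30846889, -0.43008402]), 'wrist_torque': array([0.02958171, 0.01953734, 0.00935427]), 'grip_width': 0.9989589471512818} -18.700000000000003
```

View pics/scene0.png

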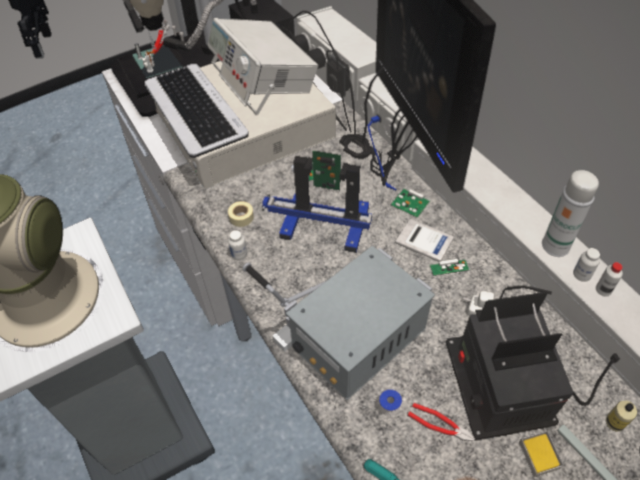

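View pics/top0.png

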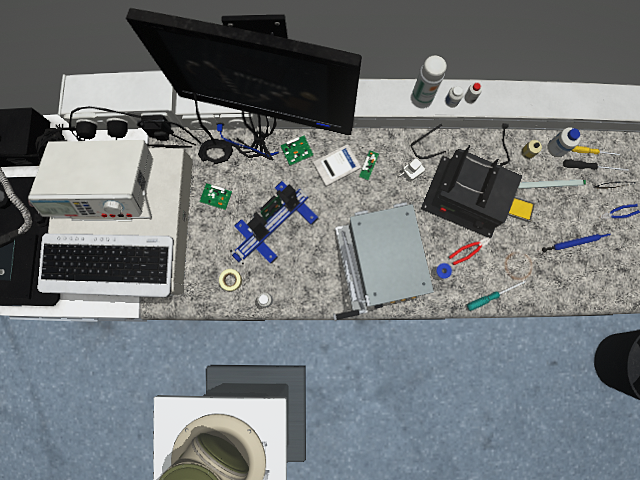

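View pics/wrist0.png

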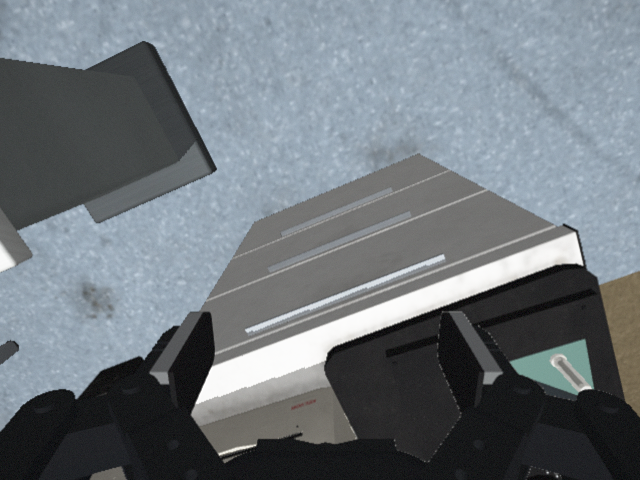

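Run:
```python
import cv2
a=cv2.imread('pics/top0.png')[190:330,310:450]; cv2.imwrite('pics/top0z.png',cv2.resize(a,(700,600*1)[:2] if 0 else (600,600),interpolation=cv2.INTER_CUBIC))
a=cv2.imread('pics/scene0.png')[235:405,230:450]; cv2.imwrite('pics/scene0z.png',cv2.resize(a,None,fx=3.5,fy=3.5,interpolation=cv2.INTER_CUBIC))
```

```text
(no output)
```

View pics/top0z.png

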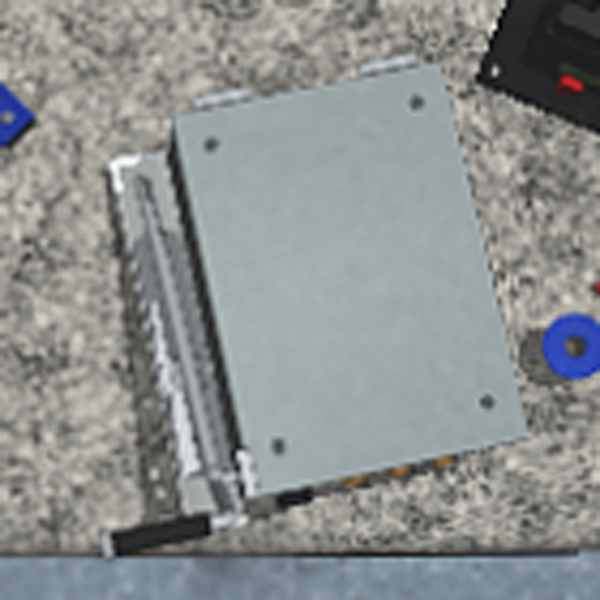

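View pics/scene0z.png

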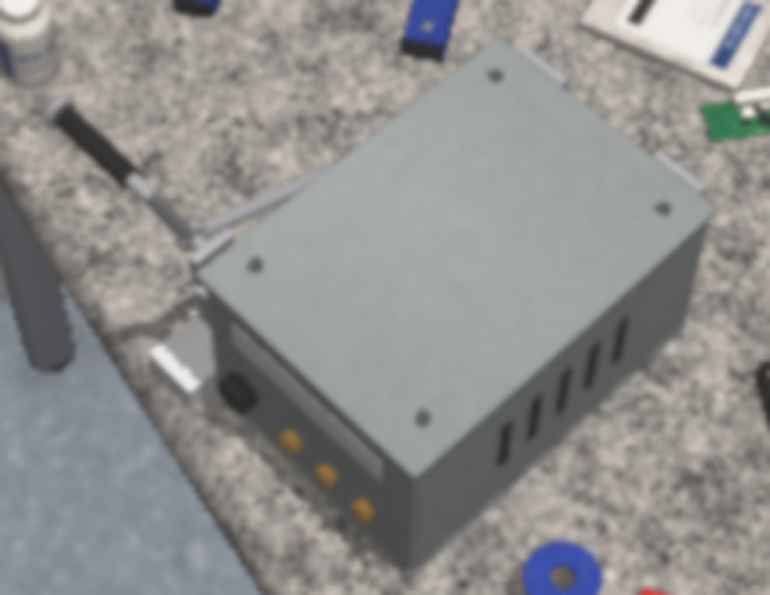

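```bash
cat >> h.py <<'E'
def ld(f): return dict(np.load('pics/'+f+'.npz'))
def b2w(p,P):
    P=np.atleast_2d(np.array(P,float)); c,s=np.cos(p[2]),np.sin(p[2]); z=P[:,2]+(p[3] if len(p)>3 else 0)
    return np.c_[p[0]+c*P[:,0]-s*P[:,1],p[1]+s*P[:,0]+c*P[:,1],z]
def piv(c): return np.array([95-185*np.cos(c),90,113+185*np.sin(c)])
def grip(c,r,dy=35):
    a=c+r; return piv(c)+[-40*np.cos(a)+45*np.sin(a),dy,40*np.sin(a)+45*np.cos(a)]
def foot(c,r):
    a=c+r; return piv(c)+[180*np.cos(a),0,-180*np.sin(a)]
E
python3 - <<'E'
from h import *
from scipy.optimize import least_squares
ct,cs=ld('top0'),ld('scene0')
tp=np.array([[173,120],[440,65],[527,437],[247,497]])/(600/140)+[310,190]
sp=np.array([[497,40],[713,210],[415,475],[203,273],[410,570]])/3.5+[230,235]
ts=np.array([[107,543],[212,525]])/(600/140)+[310,190]
ss=np.array([[58,108],[130,180]])/3.5+[230,235]
def M(q):
    x0=q[3]; z=116
    C=[[x0+101.5,73,z],[x0+101.5,-73,z],[x0-101.5,-73,z],[x0-101.5,73,z]]
    return C
def f(q,full=True):
    C=M(q); p=q[:3]; r=q[4]
    S=[grip(0,r,59.5),grip(0,r,10.5)]
    e=[proj(ct,b2w(p,C))-tp, proj(cs,b2w(p,C+[[-100,-70,0]]))-sp, proj(ct,b2w(p,S))-ts, proj(cs,b2w(p,S))-ss]
    return np.vstack(e).ravel()
# box-frame cover offset x0 tied weakly
g=lambda q: np.r_[f(q),(q[3]+1)/2]
s=least_squares(g,[300,-350,0.2,0,.36]); print(s.x, f(s.x).reshape(-1,2).round(1).tolist())
p=s.x[:3]; r=s.x[4]
print('grip',b2w(p,grip(0,r)),'foot',b2w(p,foot(0,r)))
np.save('box.npy',s.x)
E
```

```text
[ 4.79519312e+02 -4.00140922e+02  1.94598916e-01 -3.13427529e+00
  3.41036146e-01] [[-0.7, -2.1], [0.5, -2.0], [0.8, 0.0], [1.2, -0.3], [-0.3, -1.7], [1.2, -0.7], [-1.3, 0.7], [-3.7, -1.0], [-0.3, 1.7], [0.6, -0.4], [-0.7, -0.9], [0.8, 2.0], [-0.4, -0.4]]
grip [[ 344.82835488 -299.28285605  168.78693759]] foot [[ 540.24623115 -296.44066242   52.79652605]]
```

```bash
cat >> h.py <<'E'
from scipy.spatial.transform import Rotation as Ro
def cur():
    s=ctrl.sense(); w,x,y,z=s['ee_rot']; return s,Ro.from_quat([x,y,z,w])
YAW=None
def Rt(yaw): # tool down, tool y along box x
    y=np.array([np.cos(yaw),np.sin(yaw),0]); z=np.array([0,0,-1.]); x=np.cross(y,z); return Ro.from_matrix(np.c_[x,y,z])
def plan(pos,R=None,step=40.,n=5,op=1.0,astep=.12):
    s,R0=cur(); d=R0.inv().apply(np.array(pos)-s['eef_pos'])/10
    rv=(R0.inv()*R).as_rotvec() if R is not None else np.zeros(3)
    k=max(np.linalg.norm(d)*10/step,np.linalg.norm(rv)/astep,1e-9)
    rows=[[round(float(v),3) for v in np.r_[rv*min(1,(i+1)/k),d*min(1,(i+1)/k)]]+[op] for i in range(n)]
    print('t',round(s['time_s'],2),'pos',s['eef_pos'].round(1),'rows needed %.1f'%k); print(rows)
E
python3 - <<'E'
from h import *
q=np.load('box.npy'); plan([330,330,330],Rt(q[2]))
E
```

```text
t 0.15 pos [204.7 483.2 230.9] rows needed 8.1
[[-0.0, 0.0, 0.12, -2.154, -1.136, -1.219, 1.0], [-0.0, 0.0, 0.24, -4.309, -2.271, -2.438, 1.0], [-0.0, 0.0, 0.36, -6.463, -3.407, -3.657, 1.0], [-0.0, 0.0, 0.48, -8.618, -4.542, -4.876, 1.0], [-0.001, 0.0, 0.6, -10.772, -5.678, -6.095, 1.0]]
```

Emit:
move_arm([
  [0, 0, 0.12, -2.15, -1.1, -1.5, 1],
  [0, 0, 0.24, -4.3, -2.3, -3, 1],
  [0, 0, 0.36, -6.5, -3.4, -5, 1],
  [0, 0, 0.48, -8.6, -4.5, -7, 1],
  [0, 0, 0.6, -10.8, -5.7, -9, 1],
])

```text
time_s: 0.57
eef_pos: [282.3, 387.7, 321.7]
ee_rot: [-0.0, 0.482, 0.876, -0.001]
force: [0.7, 0.6, 0.1]
grip_width: 1.002
```

Run:
```python
from h import *
q=np.load('box.npy'); plan([400,100,330],Rt(q[2]))
```

```text
t 0.57 pos [282.3 387.7 321.7] rows needed 7.8
[[-0.0, 0.0, 0.048, -3.937, -0.701, -0.105, 1.0], [-0.0, 0.0, 0.095, -7.873, -1.402, -0.209, 1.0], [-0.0, 0.0, 0.143, -11.81, -2.103, -0.314, 1.0], [-0.001, 0.0, 0.19, -15.747, -2.804, -0.419, 1.0], [-0.001, 0.0, 0.238, -19.684, -3.505, -0.524, 1.0]]
```

Emit:
move_arm([
  [0, 0, 0.07, -3.9, -0.7, -0.1, 1],
  [0, 0, 0.14, -7.9, -1.4, -0.2, 1],
  [0, 0, 0.21, -11.8, -2.1, -0.3, 1],
  [0, 0, 0.28, -15.7, -2.8, -0.4, 1],
  [0, 0, 0.37, -19.7, -3.5, -0.5, 1],
])

```text
time_s: 0.98
eef_pos: [358.2, 200.8, 326.8]
ee_rot: [-0.0, 0.636, 0.771, -0.001]
force: [1.1, -0.2, -0.3]
grip_width: 1.002
```

Run:
```python
from h import *
q=np.load('box.npy'); plan([370,-200,300],Rt(q[2]))
```

```text
t 0.98 pos [358.2 200.8 326.8] rows needed 10.0
[[-0.0, 0.0, -0.0, -3.939, -0.643, 0.271, 1.0], [-0.0, 0.0, -0.001, -7.877, -1.287, 0.541, 1.0], [-0.0, 0.0, -0.001, -11.816, -1.93, 0.812, 1.0], [-0.0, 0.0, -0.001, -15.755, -2.574, 1.082, 1.0], [-0.001, 0.0, -0.002, -19.693, -3.217, 1.353, 1.0]]
```

Emit:
move_arm([
  [0, 0, 0, -3.9, -0.6, 0.3, 1],
  [0, 0, 0, -7.9, -1.3, 0.5, 1],
  [0, 0, 0, -11.8, -1.9, 0.8, 1],
  [0, 0, 0, -15.7, -2.6, 1.0, 1],
  [0, 0, 0, -19.7, -3.2, 1.3, 1],
])

```text
time_s: 1.4
eef_pos: [363.6, -0.4, 314.0]
ee_rot: [0.0, 0.636, 0.772, -0.001]
force: [1.3, 0.3, 0.1]
grip_width: 0.996
```

Run:
```python
from h import *
q=np.load('box.npy'); plan([355,-200,300],Rt(q[2]))
c=snap('wrist','w1')
```

```text
t 1.4 pos [363.6  -0.4 314. ] rows needed 5.0
[[-0.0, 0.0, -0.001, -3.88, -0.928, 0.285, 1.0], [-0.0, 0.0, -0.001, -7.761, -1.857, 0.57, 1.0], [-0.0, 0.001, -0.002, -11.641, -2.785, 0.855, 1.0], [-0.0, 0.001, -0.002, -15.521, -3.713, 1.14, 1.0], [-0.001, 0.001, -0.003, -19.402, -4.641, 1.425, 1.0]]
```

View pics/w1.png

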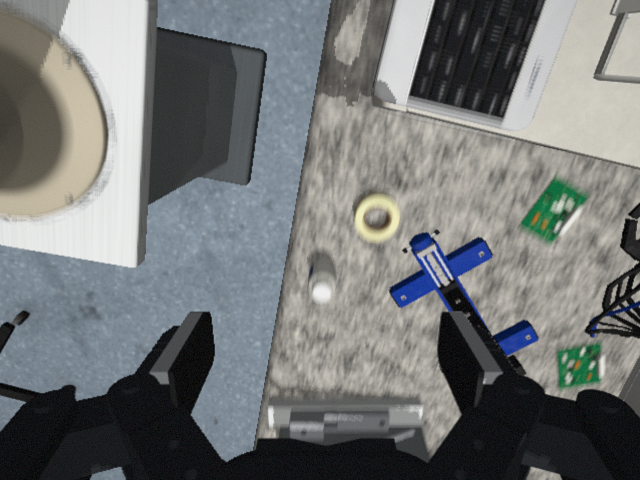

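Emit:
move_arm([
  [0, 0, 0, -3.4, -0.8, 0.2, 1],
  [0, 0, 0, -6.8, -1.6, 0.4, 1],
  [0, 0, 0, -10.2, -2.4, 0.7, 1],
  [0, 0, 0, -13.6, -3.2, 1.0, 1],
  [0, 0, 0, -17, -4.0, 1.3, 1],
])

```text
time_s: 1.87
eef_pos: [355.3, -182.8, 300.6]
ee_rot: [0.0, 0.639, 0.769, -0.002]
force: [1.5, 1.4, 1.1]
grip_width: 1.0
```

Run:
```python
from h import *
c=snap('wrist','w2');print(ctrl.sense()['eef_pos'])
```

```text
[ 354.95563736 -187.36768227  299.59492811]
```

View pics/w2.png

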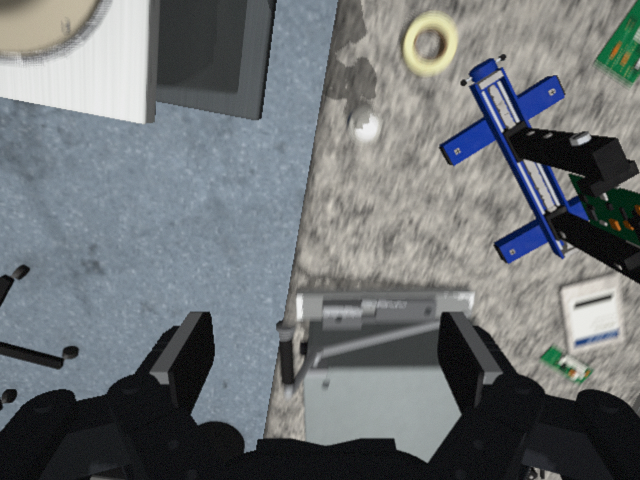

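Run:
```python
import cv2
a=cv2.imread('pics/w2.png')[275:425,265:485]; cv2.imwrite('pics/w2z.png',cv2.resize(a,None,fx=3.6,fy=3.6,interpolation=cv2.INTER_CUBIC))
from h import *
q=np.load('box.npy'); c=ld('w2'); 
P=[grip(0,q[4],59.5),grip(0,q[4],10.5),[107.5,104,18],[-107.5,104,18],[-104,73,116],foot(0,q[4])]
print(((proj(c,b2w(q[:3],P))-[265,275])*3.6).round())
```

```text
[[ 79. 190.]
 [ 87. 372.]
 [787.  58.]
 [143.  64.]
 [140. 328.]
 [735. 150.]]
```

View pics/w2z.png

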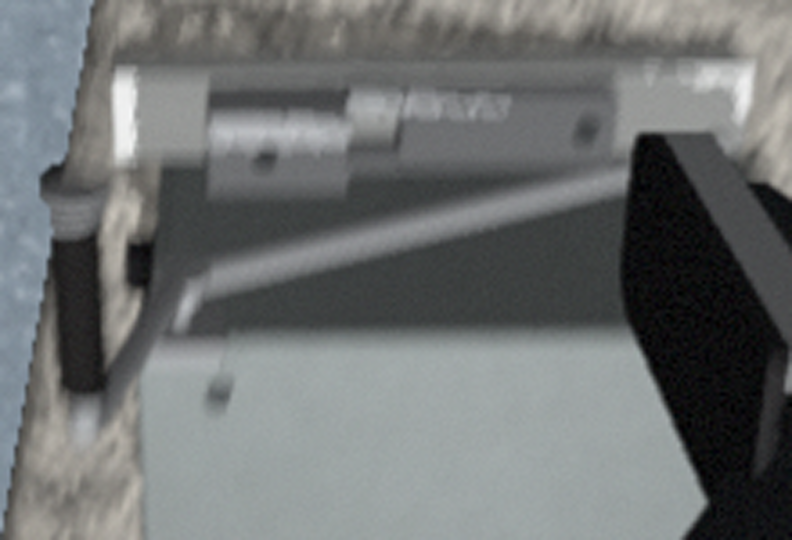

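```bash
cat >> h.py <<'E'
def backp(c,uv,z):
    n=cv2.undistortPoints(np.array([[uv]],float),np.array(c['mtx'],float),np.array(c['dist'],float))[0,0]
    R=np.array(c['R']);o=-R.T@np.array(c['t']); d=R.T@np.r_[n,1]; return o+d*(z-o[2])/d[2]
def w2b(p,W):
    d=np.array(W)-[p[0],p[1],0]; c,s=np.cos(p[2]),np.sin(p[2]); return np.array([c*d[0]+s*d[1],-s*d[0]+c*d[1],d[2]])
E
python3 - <<'E'
from h import *
q=np.load('box.npy'); c=ld('w2')
for n,uv,z in [('railF',(115,67),18),('railB',(752,62),18),('railFr',(117,163),18),('lipF',(208,95),44),('lipB',(348,112),44),('holeB',(400,95),30),('stripB',(615,95),30),('stripBr',(615,172),30),('coverFL',(145,337),116),('sleeve',(82,385),169),('disc',(70,190),169),('foot?',(632,172),53)]:
    print(n,w2b(q,backp(c,np.array(uv)/3.6+[265,275],z)).round(1))
E
```

```text
railF [-116.9  102.9   18. ]
railB [ 95.9 102.7  18. ]
railFr [-117.4   66.3   18. ]
lipF [-85.5 106.   44. ]
lipB [-41.   99.6  44. ]
holeB [-22.8  97.9  30. ]
stripB [47.6 97.3 30. ]
stripBr [49.8 68.5 30. ]
coverFL [-102.7   69.9  116. ]
sleeve [-114.    97.1  169. ]
disc [-114.5  149.6  169. ]
foot? [48.  82.4 53. ]
```

Run:
```python
from h import *
q=np.load('box.npy'); c=ld('top0')
for n,uv,z in [('railBL',(110,160),18),('BL',(173,120),116),('BR',(440,65),116),('FR',(527,437),116),('FLhid',(247,497),116),('railF',(190,515),18),('sleeve end',(107,543),169)]:
    print(n,w2b(q,backp(c,np.array(uv)/(600/140)+[310,190],z)).round(1))
c=ld('scene0')
for n,uv,z in [('railF corner?',(152,352),18),('railFR',(193,392),18),('boxbot FR',(410,570),0),('cov FR',(415,475),116),('covFL',(203,273),116),('covBR',(713,210),116),('covBL',(497,40),116)]:
    print(n,w2b(q,backp(c,np.array(uv)/3.5+[230,235],z)).round(1))
```

```text
railBL [ 95.8 103.7  18. ]
BL [ 93.4  72.4 116. ]
BR [ 94.1 -70.9 116. ]
FR [-104.2  -71.2  116. ]
FLhid [-104.7   75.8  116. ]
railF [-107.1  100.7   18. ]
sleeve end [-113.1  150.9  169. ]
railF corner? [-115.4  100.7   18. ]
railFR [-115.3   69.    18. ]
boxbot FR [-97.4 -68.1   0. ]
cov FR [-102.5  -73.5  116. ]
covFL [-101.5   67.5  116. ]
covBR [ 95.8 -72.6 116. ]
covBL [ 96.   69.9 116. ]
```

Run:
```python
from h import *
q=np.load('box.npy'); w=b2w(q[:3],[-113.5,126,0])[0]; print(w)
plan([w[0],w[1],200],Rt(q[2]),step=32)
```

```text
[ 343.79658696 -298.46697259    0.        ]
t 1.92 pos [ 355.  -187.4  299.6] rows needed 4.7
[[-0.001, 0.001, -0.003, -2.287, -0.651, 2.142, 1.0], [-0.002, 0.002, -0.006, -4.574, -1.303, 4.283, 1.0], [-0.003, 0.002, -0.009, -6.86, -1.954, 6.425, 1.0], [-0.004, 0.003, -0.012, -9.147, -2.606, 8.566, 1.0], [-0.005, 0.004, -0.014, -10.692, -3.046, 10.013, 1.0]]
```

Emit:
move_arm([
  [0, 0, -0.003, -2.5, -0.7, 1.7, 0.7],
  [0, 0, -0.006, -5, -1.4, 3.5, 0.7],
  [0, 0, -0.01, -7.5, -2.1, 5.5, 0.7],
  [0, 0, -0.014, -10, -2.9, 8, 0.7],
  [0, 0, -0.014, -10.7, -3.05, 10, 0.7],
])

```text
time_s: 2.33
eef_pos: [342.9, -300.9, 198.3]
ee_rot: [-0.001, 0.636, 0.772, -0.003]
force: [-0.6, 0.4, -1.0]
grip_width: 0.701
```

Run:
```python
from h import *
q=np.load('box.npy'); w=b2w(q[:3],[-113.5,126,0])[0]
c=snap('wrist','w3')
plan([w[0],w[1],149],Rt(q[2]),step=16)
print(proj(c,b2w(q[:3],[grip(0,.33,59.5),grip(0,.33,10.5)])))
```

```text
t 2.38 pos [ 342.2 -299.4  195. ] rows needed 2.9
[[-0.003, -0.001, -0.001, 0.018, 0.074, 1.598, 1.0], [-0.005, -0.002, -0.002, 0.036, 0.148, 3.196, 1.0], [-0.008, -0.003, -0.003, 0.051, 0.213, 4.594, 1.0], [-0.008, -0.003, -0.003, 0.051, 0.213, 4.594, 1.0], [-0.008, -0.003, -0.003, 0.051, 0.213, 4.594, 1.0]]
[[329.94659774 233.0146989 ]
 [329.82443468 325.31611518]]
```

View pics/w3.png

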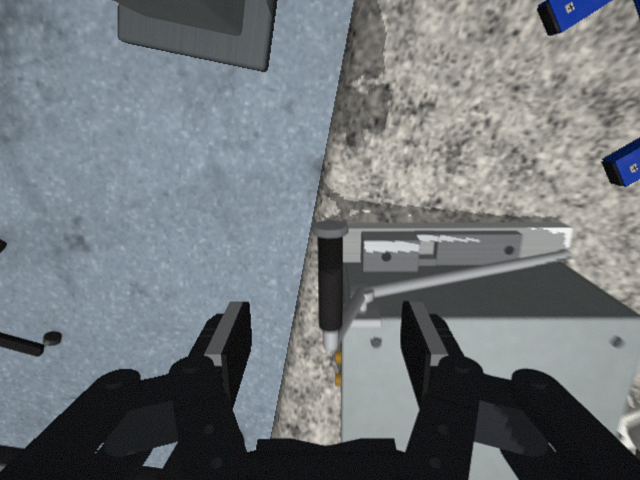

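Emit:
move_arm([
  [0, 0, 0, 0, 0.1, 1.5, 0.7],
  [0, 0, 0, 0, 0.2, 3, 0.7],
  [0, 0, 0, 0.05, 0.2, 4.4, 0.7],
  [0, 0, 0, 0.05, 0.2, 4.6, 0.7],
  [0, 0, 0, 0.05, 0.2, 4.6, 0.7],
])

```text
time_s: 2.8
eef_pos: [343.8, -297.9, 149.1]
ee_rot: [-0.004, 0.636, 0.772, -0.002]
force: [-0.3, -0.1, 0.4]
grip_width: 0.702
```

Run:
```python
from h import *
c=snap('wrist','w4'); s=ctrl.sense(); print(s['eef_pos'],s['force'],s['wrist_torque'])
```

```text
[ 343.96929267 -298.39366941  149.77499522] [ 0.40140442  0.17750471 -0.76052613] [-0.03667994 -0.03982638  0.06828275]
```

View pics/w4.png

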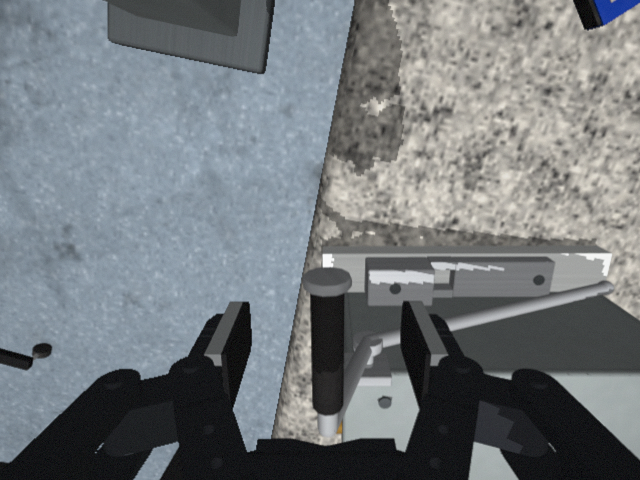

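Emit:
move_arm([
  [0, 0, 0, 0, 0, 0, 0.35],
  [0, 0, 0, 0, 0, 0, 0.0],
  [0, 0, 0, 0, 0, 0, 0],
  [0, 0, 0, 0, 0, 0, 0],
  [0, 0, 0, 0, 0, 0, 0],
], grip_force=30)

```text
time_s: 3.27
eef_pos: [344.1, -298.5, 150.2]
ee_rot: [-0.003, 0.636, 0.772, -0.002]
force: [1.0, 0.1, 2.7]
grip_width: 0.127
```

Run:
```python
from h import *
c=snap('wrist','w5'); s=ctrl.sense(); print(s['eef_pos'],s['force'],s['wrist_torque'],s['grip_width'])
q=np.load('box.npy'); print(w2b(q,s['eef_pos']))
```

```text
[ 344.07663235 -298.48246229  150.13168769] [0.00879133 0.37261076 3.76105948] [0.07488966 0.02351802 0.08403918] 0.12347630926464936
[-113.22823567  125.93064944  150.13168769]
```

View pics/w5.png

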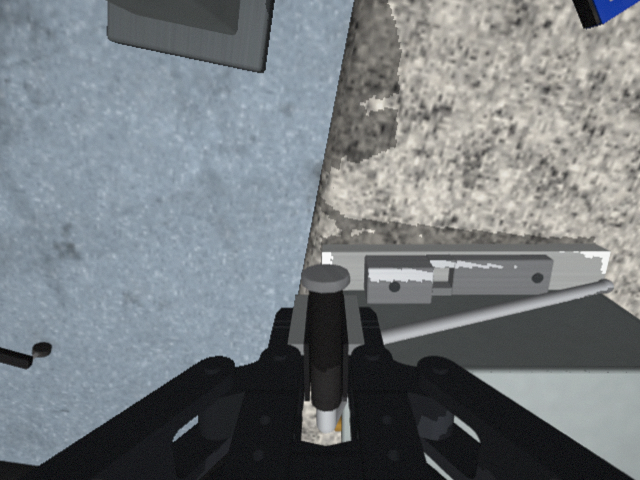

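```bash
cat >> h.py <<'E'
from scipy.optimize import fsolve
OFF=np.array([-0.1,0.9,-18.5])
def ik(fx,fz,g=(.5,.75)): return fsolve(lambda v:(foot(*v)-[fx,90,fz])[[0,2]],g)
def cr(tcpw,g=(.5,.75)):
    b=w2b(np.load('box.npy'),tcpw)-OFF; return fsolve(lambda v:(grip(*v)-b)[[0,2]],g)
def tcp(c,r): return b2w(np.load('box.npy')[:3],grip(c,r)+OFF)[0]
def tool(P):  # tool-frame shift in cm from current
    s,R0=cur(); return R0.inv().apply(np.array(P)-s['eef_pos'])/10
def st():
    s=ctrl.sense(); v=cr(s['eef_pos'],G); print('t %.2f'%s['time_s'],'tcp',s['eef_pos'].round(1),'F',s['force'].round(2),'w %.3f'%s['grip_width'],'c %.3f r %.3f'%tuple(v),'foot',foot(*v).round(1)); return v
G=(.5,.75)
E
python3 - <<'E'
from h import *
print(cr(ctrl.sense()['eef_pos'],(0,.3)))
for fx,fz in [(20,60),(5,60),(5,45),(5,35),(0,35),(-20,35),(-32,35),(-37,35),(-32,23),(-28,23)]:
    v=ik(fx,fz); print(fx,fz,v.round(3),'a %.3f'%v.sum(),(grip(*v)).round(1))
q=np.load('box.npy')
v0=np.array([0,.333]); v1=ik(5,60)
for t in np.linspace(0,1,13):
    v=v0+t*(v1-v0); print(v.round(3),foot(*v).round(0),tcp(*v).round(1),grip(*v).round(1))
E
```

```text
[2.33293843e-04 3.32133771e-01]
20 60 [0.649 0.508] a 1.157 [-27.3 125.  279.5]
5 60 [0.703 0.58 ] a 1.283 [-14.4 125.  283.7]
5 45 [0.568 0.628] a 1.195 [-33.8 125.  266.2]
5 35 [0.485 0.664] a 1.149 [-44.  125.  254.1]
0 35 [0.502 0.686] a 1.188 [-40.4 125.  255.9]
-20 35 [0.551 0.781] a 1.332 [-28.3 125.  259.4]
-32 35 [0.569 0.841] a 1.410 [-22.8 125.  259.4]
-37 35 [0.574 0.867] a 1.441 [-20.9 125.  259. ]
-32 23 [0.485 0.881] a 1.366 [-32.8 125.  247.6]
-28 23 [0.479 0.861] a 1.340 [-34.6 125.  247.5]
[0.    0.333] [80. 90. 54.] [ 344.1 -298.5  150.1] [-113.1  125.   168.6]
[0.059 0.354] [75. 90. 52.] [ 348.8 -297.6  162.6] [-108.3  125.   181.1]
[0.117 0.374] [70. 90. 50.] [ 354.2 -296.5  174.7] [-102.8  125.   193.2]
[0.176 0.395] [64. 90. 48.] [ 360.4 -295.3  186.3] [-96.5 125.  204.8]
[0.234 0.415] [58. 90. 47.] [ 367.2 -294.   197.5] [-89.6 125.  216. ]
[0.293 0.436] [52. 90. 47.] [ 374.6 -292.5  208.1] [-82.  125.  226.6]
[0.351 0.456] [46. 90. 47.] [ 382.7 -290.9  218.2] [-73.8 125.  236.7]
[0.41  0.477] [39. 90. 47.] [ 391.2 -289.2  227.7] [-65.1 125.  246.2]
[0.469 0.498] [32. 90. 48.] [ 400.3 -287.4  236.5] [-55.8 125.  255. ]
[0.527 0.518] [25. 90. 50.] [ 409.9 -285.5  244.7] [-46.  125.  263.2]
[0.586 0.539] [19. 90. 53.] [ 419.9 -283.6  252.3] [-35.9 125.  270.8]
[0.644 0.559] [12. 90. 56.] [ 430.3 -281.5  259.1] [-25.3 125.  277.6]
[0.703 0.58 ] [ 5. 90. 60.] [ 441.  -279.4  265.2] [-14.4 125.  283.7]
```

```bash
cat >> h.py <<'E'
def path(vs):
    print([[0,0,0]+[round(float(x),2) for x in tool(tcp(*v))]+[0] for v in vs])
E
python3 - <<'E'
from h import *
path([(c,.333) for c in (.05,.11,.17,.23,.29)])
E
```

```text
[[0, 0, 0, -0.0, 0.3, -1.03, 0], [0, 0, 0, 0.0, 0.72, -2.25, 0], [0, 0, 0, 0.01, 1.22, -3.45, 0], [0, 0, 0, 0.01, 1.79, -4.61, 0], [0, 0, 0, 0.01, 2.42, -5.73, 0]]
```

Emit:
move_arm([
  [0, 0, 0, 0, 0.3, -1.03, 0],
  [0, 0, 0, 0, 0.72, -2.25, 0],
  [0, 0, 0, 0, 1.22, -3.45, 0],
  [0, 0, 0, 0, 1.79, -4.61, 0],
  [0, 0, 0, 0, 2.42, -5.73, 0],
])

```text
time_s: 3.73
eef_pos: [368.2, -293.6, 206.5]
ee_rot: [-0.004, 0.636, 0.772, -0.002]
force: [3.2, -3.3, -12.0]
grip_width: 0.126
```

Run:
```python
from h import *
st()
path([(c,.333) for c in (.35,.40,.45,.5,.5)])
```

```text
t 3.73 tcp [ 368.2 -293.6  206.5] F [  3.2   -3.27 -12.02] w 0.126 c 0.286 r 0.341 foot [63.3 90.  59.6]
[[0, 0, 0, -0.01, 0.7, -1.16, 0], [0, 0, 0, -0.01, 1.33, -2.03, 0], [0, 0, 0, -0.01, 2.01, -2.87, 0], [0, 0, 0, -0.0, 2.73, -3.68, 0], [0, 0, 0, -0.0, 2.73, -3.68, 0]]
```

Emit:
move_arm([
  [0, 0, 0, 0, 0.7, -1.16, 0],
  [0, 0, 0, 0, 1.33, -2.03, 0],
  [0, 0, 0, 0, 2.01, -2.87, 0],
  [0, 0, 0, 0, 2.73, -3.68, 0],
  [0, 0, 0, 0, 2.73, -3.68, 0],
])

```text
time_s: 4.15
eef_pos: [395.9, -288.0, 243.2]
ee_rot: [-0.004, 0.636, 0.772, -0.002]
force: [-0.2, 1.0, -4.4]
grip_width: 0.125
```

Run:
```python
from h import *
st(); snap('wrist','w6'); snap('scene','s6'); snap('top','t6')
v=st()
v1=ik(5,50)
path([v+t*(v1-v) for t in (.2,.4,.6,.8,1)])
```

```text
t 4.15 tcp [ 395.9 -288.   243.2] F [-0.21  1.04 -4.36] w 0.125 c 0.501 r 0.342 foot [52.5 90.  67.5]
t 4.30 tcp [ 394.9 -288.2  242.3] F [-0.18  0.18 -5.99] w 0.127 c 0.496 r 0.339 foot [53.1 90.  67.6]
[[0, 0, 0, -0.02, 0.67, -0.31, 0], [0, 0, 0, -0.02, 1.34, -0.58, 0], [0, 0, 0, -0.02, 2.0, -0.81, 0], [0, 0, 0, -0.02, 2.67, -1.01, 0], [0, 0, 0, -0.01, 3.33, -1.16, 0]]
```

View pics/w6.png

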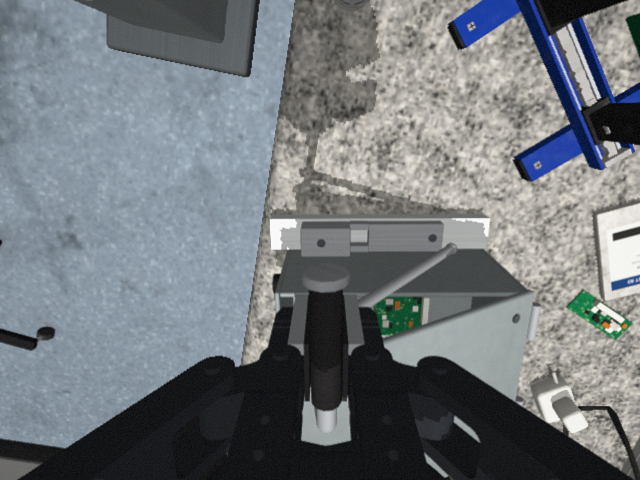

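Run:
```python
from h import *
q=np.load('box.npy'); c=ld('w6')
print(proj(c,b2w(q[:3],[foot(.496,.339),[-41,90,44],[-23,90,30],[-23,98,30],[-23,82,30],[48,90,30]])).round(1))
a=cv2.imread('pics/w6.png')[205:265,260:500]; cv2.imwrite('pics/w6z.png',cv2.resize(a,None,fx=3.3,fy=3.3,interpolation=cv2.INTER_CUBIC))
```

```text
[[458.9 249.7]
 [348.6 240.7]
 [366.7 236. ]
 [367.  228. ]
 [366.5 243.9]
 [441.1 236. ]]
```

View pics/w6z.png

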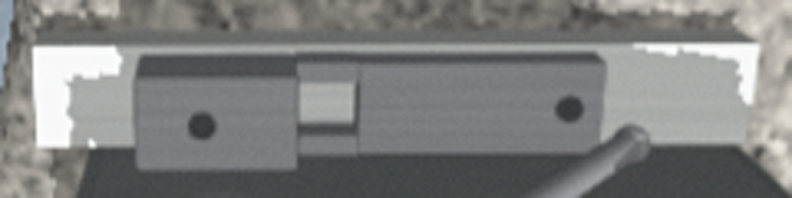

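Emit:
move_arm([
  [0, 0, 0, 0, 0.67, -0.31, 0],
  [0, 0, 0, 0, 1.34, -0.58, 0],
  [0, 0, 0, 0, 2.0, -0.81, 0],
  [0, 0, 0, 0, 2.67, -1.01, 0],
  [0, 0, 0, 0, 3.33, -1.16, 0],
])

```text
time_s: 4.72
eef_pos: [428.3, -281.5, 253.8]
ee_rot: [-0.005, 0.636, 0.772, -0.002]
force: [-3.7, 0.9, -5.1]
grip_width: 0.132
```

Run:
```python
from h import *
st(); snap('wrist','w7'); v=st()
q=np.load('box.npy'); c=ld('w7')
print(proj(c,b2w(q[:3],[foot(*v),[-41,90,44],[-23,90,30],[48,90,30]])).round(1))
path([ik(6,z) for z in (46,44,42,40,38)])
a=cv2.imread('pics/w7.png')[170:330,220:460]; cv2.imwrite('pics/w7z.png',cv2.resize(a,None,fx=3.3,fy=3.3,interpolation=cv2.INTER_CUBIC))
```

```text
t 4.72 tcp [ 428.3 -281.5  253.8] F [-3.72  0.88 -5.14] w 0.132 c 0.614 r 0.615 foot [ 4.1 90.  49.9]
t 4.77 tcp [ 429.2 -281.4  254.1] F [-1.    2.81 -4.35] w 0.124 c 0.618 r 0.622 foot [ 2.7 90.  49.9]
[[360.1 239.4]
 [313.6 237.4]
 [332.5 232.9]
 [404.8 232.9]]
[[0, 0, 0, -0.04, -0.71, 0.56, 0], [0, 0, 0, -0.04, -0.93, 0.8, 0], [0, 0, 0, -0.04, -1.15, 1.04, 0], [0, 0, 0, -0.04, -1.35, 1.29, 0], [0, 0, 0, -0.04, -1.55, 1.53, 0]]
```

View pics/w7z.png

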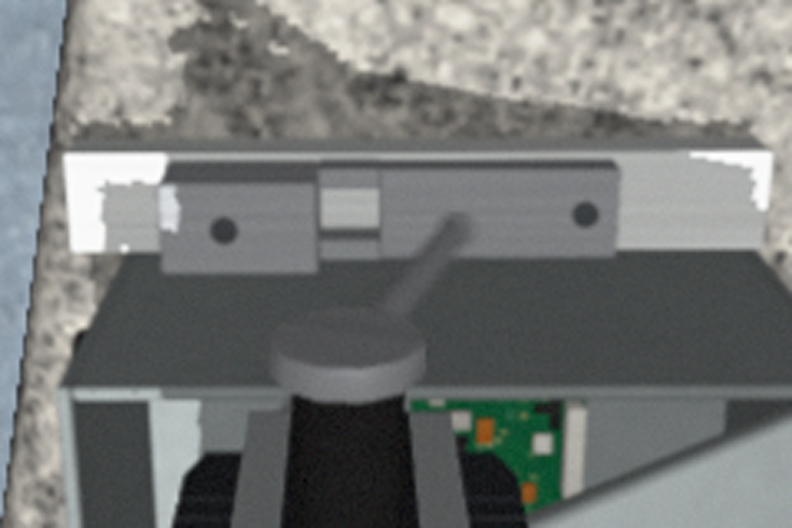

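Emit:
move_arm([
  [0, 0, 0, 0, -0.3, 0.24, 0],
  [0, 0, 0, 0, -0.6, 0.48, 0],
  [0, 0, 0, 0, -0.9, 0.75, 0],
  [0, 0, 0, 0, -1.05, 0.92, 0],
  [0, 0, 0, 0, -1.05, 0.92, 0],
])

```text
time_s: 5.18
eef_pos: [418.1, -283.6, 244.5]
ee_rot: [-0.005, 0.636, 0.772, -0.002]
force: [-2.4, 0.5, -3.4]
grip_width: 0.125
```

Run:
```python
from h import *
v=st()
path([ik(6,z) for z in (41,40,39,38,38)])
```

```text
t 5.18 tcp [ 418.1 -283.6  244.5] F [-2.38  0.52 -3.41] w 0.125 c 0.543 r 0.626 foot [ 7.1 90.  43. ]
[[0, 0, 0, -0.04, -0.12, 0.2, 0], [0, 0, 0, -0.04, -0.22, 0.32, 0], [0, 0, 0, -0.04, -0.32, 0.44, 0], [0, 0, 0, -0.04, -0.42, 0.57, 0], [0, 0, 0, -0.04, -0.42, 0.57, 0]]
```

Emit:
move_arm([
  [0, 0, 0, 0, -0.1, 0.15, 0],
  [0, 0, 0, 0, -0.15, 0.25, 0],
  [0, 0, 0, 0, -0.2, 0.32, 0],
  [0, 0, 0, 0, -0.2, 0.32, 0],
])

```text
time_s: 5.52
eef_pos: [415.9, -284.0, 241.1]
ee_rot: [-0.005, 0.636, 0.772, -0.002]
force: [-3.1, 0.9, -2.8]
grip_width: 0.122
```

Run:
```python
from h import *
v=st()
path([ik(6,z) for z in (40,39,38,37,36)])
```

```text
t 5.52 tcp [ 415.9 -284.   241.1] F [-3.08  0.89 -2.84] w 0.122 c 0.521 r 0.644 foot [ 5.6 90.  39.7]
[[0, 0, 0, -0.04, -0.0, -0.02, 0], [0, 0, 0, -0.04, -0.1, 0.11, 0], [0, 0, 0, -0.04, -0.2, 0.23, 0], [0, 0, 0, -0.04, -0.3, 0.35, 0], [0, 0, 0, -0.04, -0.39, 0.47, 0]]
```

Emit:
move_arm([
  [0, 0, 0, 0, -0.05, 0.08, 0],
  [0, 0, 0, 0, -0.1, 0.15, 0],
  [0, 0, 0, 0, -0.15, 0.2, 0],
  [0, 0, 0, 0, -0.15, 0.2, 0],
])

```text
time_s: 5.85
eef_pos: [414.3, -284.3, 239.0]
ee_rot: [-0.005, 0.636, 0.772, -0.002]
force: [-2.5, -0.3, -4.0]
grip_width: 0.127
```

Run:
```python
from h import *
v=st()
path([ik(6,z) for z in (38,37,36,35,34)])
```

```text
t 5.85 tcp [ 414.3 -284.3  239. ] F [-2.53 -0.29 -4.04] w 0.127 c 0.507 r 0.652 foot [ 5.4 90.  37.9]
[[0, 0, 0, -0.03, -0.04, 0.01, 0], [0, 0, 0, -0.03, -0.13, 0.13, 0], [0, 0, 0, -0.04, -0.23, 0.26, 0], [0, 0, 0, -0.04, -0.32, 0.38, 0], [0, 0, 0, -0.04, -0.41, 0.5, 0]]
```

Emit:
move_arm([
  [0, 0, 0, 0, -0.07, 0.07, 0],
  [0, 0, 0, 0, -0.13, 0.14, 0],
  [0, 0, 0, 0, -0.13, 0.14, 0],
])

```text
time_s: 6.1
eef_pos: [412.9, -284.6, 237.5]
ee_rot: [-0.005, 0.636, 0.772, -0.002]
force: [-3.1, -0.4, -3.1]
grip_width: 0.124
```

Run:
```python
from h import *
v=st()
path([ik(6,z) for z in (37,36,35,34,33)])
```

```text
t 6.10 tcp [ 412.9 -284.6  237.5] F [-3.12 -0.39 -3.13] w 0.124 c 0.496 r 0.654 foot [ 5.9 90.  36.8]
[[0, 0, 0, -0.04, 0.01, -0.02, 0], [0, 0, 0, -0.04, -0.08, 0.1, 0], [0, 0, 0, -0.04, -0.18, 0.22, 0], [0, 0, 0, -0.04, -0.27, 0.35, 0], [0, 0, 0, -0.04, -0.35, 0.47, 0]]
```

Emit:
move_arm([
  [0, 0, 0, 0, -0.05, 0.06, 0],
  [0, 0, 0, 0, -0.1, 0.12, 0],
  [0, 0, 0, 0, -0.1, 0.12, 0],
])

```text
time_s: 6.35
eef_pos: [411.7, -284.8, 236.2]
ee_rot: [-0.005, 0.636, 0.772, -0.002]
force: [-1.4, -0.3, -3.1]
grip_width: 0.124
```

Run:
```python
from h import *
v=st()
path([ik(6,z) for z in (36,35,34,33,32)])
```

```text
t 6.35 tcp [ 411.7 -284.8  236.2] F [-1.4  -0.25 -3.14] w 0.124 c 0.487 r 0.656 foot [ 6.1 90.  35.8]
[[0, 0, 0, -0.03, 0.03, -0.03, 0], [0, 0, 0, -0.03, -0.06, 0.09, 0], [0, 0, 0, -0.04, -0.15, 0.21, 0], [0, 0, 0, -0.04, -0.24, 0.34, 0], [0, 0, 0, -0.04, -0.33, 0.46, 0]]
```

Emit:
move_arm([
  [0, 0, 0, 0, -0.05, 0.06, 0],
  [0, 0, 0, 0, -0.1, 0.13, 0],
  [0, 0, 0, 0, -0.1, 0.13, 0],
])

```text
time_s: 6.6
eef_pos: [411.0, -285.0, 235.2]
ee_rot: [-0.005, 0.636, 0.772, -0.002]
force: [-0.1, 1.3, 0.7]
grip_width: 0.129
```

Run:
```python
from h import *
v=st()
path([ik(6,z) for z in (35,34,33,32)])
```

```text
t 6.60 tcp [ 411.  -285.   235.2] F [-0.14  1.28  0.66] w 0.129 c 0.481 r 0.658 foot [ 6.3 90.  35.1]
[[0, 0, 0, -0.03, 0.01, -0.0, 0], [0, 0, 0, -0.03, -0.08, 0.12, 0], [0, 0, 0, -0.03, -0.16, 0.24, 0], [0, 0, 0, -0.03, -0.25, 0.36, 0]]
```

Emit:
move_arm([
  [0, 0, 0, 0, 0.1, 0.1, 0.16],
  [0, 0, 0, 0, 0.25, 0.25, 0.2],
  [0, 0, 0, 0, 0.4, 0.4, 0.24],
  [0, 0, 0, 0, 0.4, 0.4, 0.24],
], grip_force=20)

```text
time_s: 6.93
eef_pos: [415.1, -284.3, 230.9]
ee_rot: [-0.005, 0.636, 0.772, -0.002]
force: [0.8, -0.3, -0.6]
grip_width: 0.24
```

```bash
cat >> h.py <<'E'
def look(f,box=(170,330,200,440)):
    c=snap('wrist',f); a=c['frame'][box[0]:box[1],box[2]:box[3],::-1]
    cv2.imwrite('pics/'+f+'z.png',cv2.resize(a,None,fx=3.3,fy=3.3,interpolation=cv2.INTER_CUBIC)); return c
E
python3 - <<'E'
from h import *
look('w8',(170,380,200,440)); st()
q=np.load('box.npy'); c=ld('w8'); print(w2b(q,ctrl.sense()['eef_pos']))
for fx in (20,10,6,0,-10): 
    u=proj(c,b2w(q[:3],[[fx,90,35]])).round(1)[0]; print(fx,u,(u-[200,170])*3.3)
E
```

```text
t 6.98 tcp [ 415.1 -284.2  231. ] F [ 0.57 -0.08 -0.14] w 0.240 c 0.470 r 0.762 foot [-10.1  90.   27.1]
[-40.83799119 126.18865404 231.026835  ]
20 [394.4 242. ] [641.52 237.6 ]
10 [383.4 242. ] [605.22 237.6 ]
6 [379.1 242. ] [591.03 237.6 ]
0 [372.5 242. ] [569.25 237.6 ]
-10 [361.6 242. ] [533.28 237.6 ]
```

View pics/w8z.png

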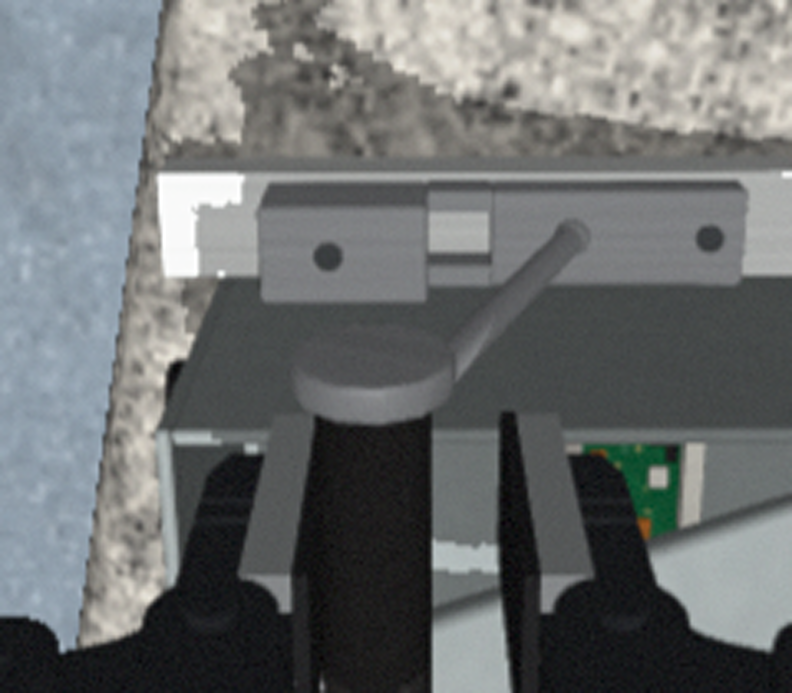

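Emit:
move_arm([
  [0, 0, 0, 0, 0.1, 0, 0.24],
  [0, 0, 0, 0, 0.2, 0, 0.24],
  [0, 0, 0, 0, 0.3, 0, 0.24],
  [0, 0, 0, 0, 0.4, 0, 0.24],
  [0, 0, 0, 0, 0.5, 0, 0.24],
])

```text
time_s: 7.4
eef_pos: [419.3, -283.4, 230.8]
ee_rot: [-0.005, 0.636, 0.772, -0.003]
force: [-6.1, -0.8, 0.9]
grip_width: 0.238
```

```bash
cat >> h.py <<'E'
def chk(f):
    c=look(f,(170,380,200,440)); s=ctrl.sense(); q=np.load('box.npy'); print(round(s['time_s'],2),w2b(q,s['eef_pos']).round(1),s['force'].round(2))
    for fx in (6,0,-10,-20,-32): 
        u=proj(c,b2w(q[:3],[[fx,90,35]])).round(1)[0]; print(fx,((u-[200,170])*3.3).round())
E
python3 -c "
from h import *
chk('w9')"
```

```text
7.45 [-36.3 126.2 230.8] [-4.2  -1.21 -0.16]
6 [577. 238.]
0 [555. 238.]
-10 [519. 238.]
-20 [483. 238.]
-32 [440. 238.]
```

View pics/w9z.png

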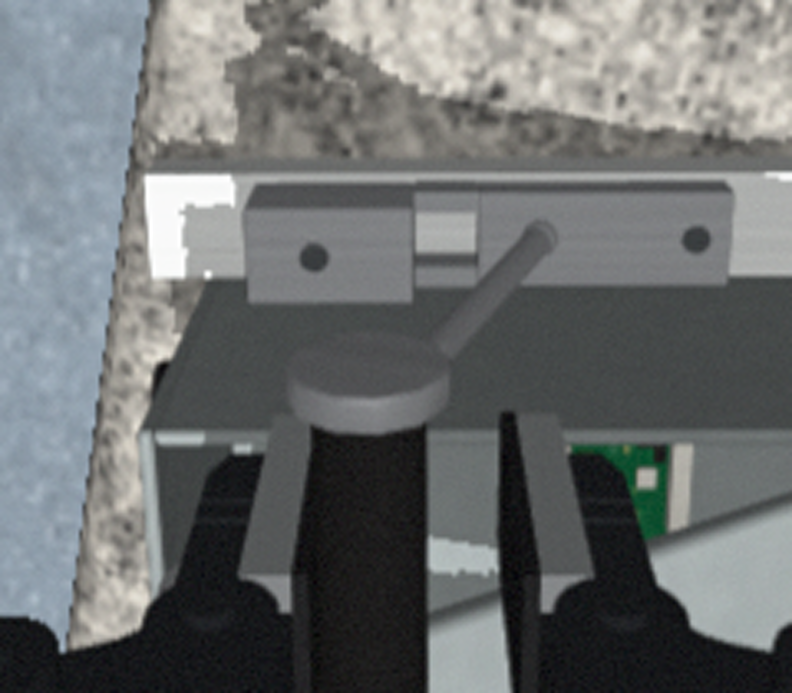

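Emit:
move_arm([
  [0, 0, 0, 0, 0.09, 0, 0.24],
  [0, 0, 0, 0, 0.18, 0, 0.24],
  [0, 0, 0, 0, 0.27, 0, 0.24],
  [0, 0, 0, 0, 0.36, 0, 0.24],
  [0, 0, 0, 0, 0.45, 0, 0.24],
])

```text
time_s: 7.87
eef_pos: [423.3, -282.5, 230.7]
ee_rot: [-0.006, 0.636, 0.772, -0.003]
force: [-6.2, 0.4, -0.3]
grip_width: 0.238
```

```bash
python3 -c "
from h import *
chk('w10')"
```

```text
7.92 [-32.2 126.2 230.7] [-4.7  -0.81 -0.22]
6 [563. 239.]
0 [542. 239.]
-10 [505. 239.]
-20 [469. 239.]
-32 [426. 239.]
```

View pics/w10z.png

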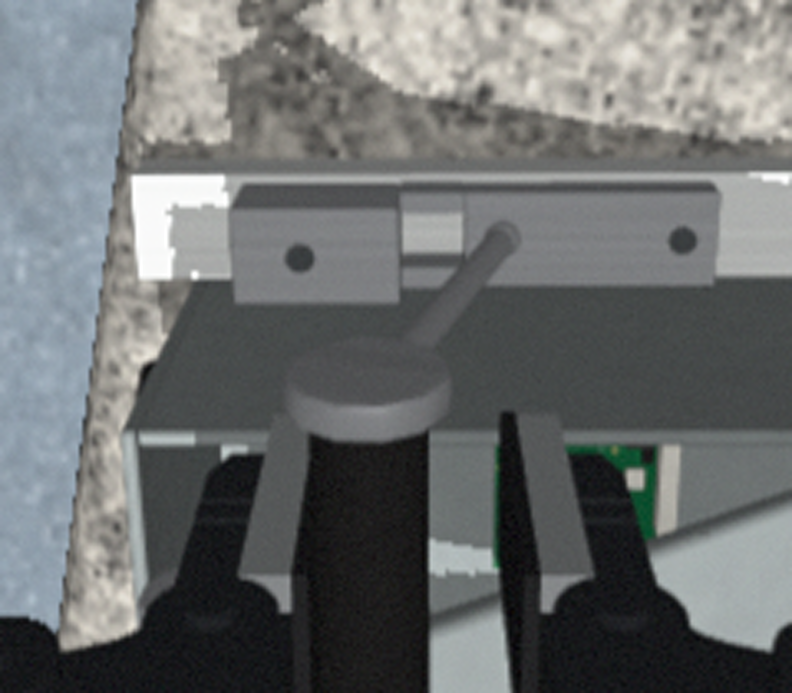

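Emit:
move_arm([
  [0, 0, 0, 0, 0.09, 0, 0.24],
  [0, 0, 0, 0, 0.17, 0, 0.24],
  [0, 0, 0, 0, 0.24, 0, 0.24],
  [0, 0, 0, 0, 0.31, 0, 0.24],
  [0, 0, 0, 0, 0.38, 0, 0.24],
])

```text
time_s: 8.33
eef_pos: [426.8, -281.8, 230.5]
ee_rot: [-0.007, 0.636, 0.772, -0.003]
force: [-5.0, -0.5, 1.1]
grip_width: 0.239
```

```bash
python3 -c "
from h import *
chk('w11')"
```

```text
8.38 [-28.7 126.3 230.5] [-4.25 -0.36  0.26]
6 [551. 240.]
0 [530. 240.]
-10 [493. 240.]
-20 [457. 240.]
-32 [414. 239.]
```

View pics/w11z.png

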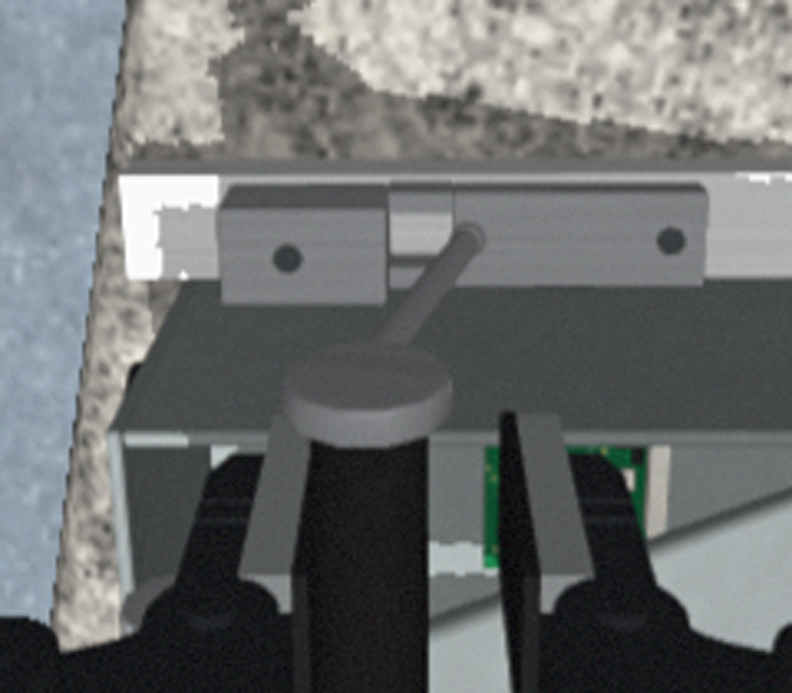

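Emit:
move_arm([
  [0, 0, 0, 0, 0.08, 0, 0.24],
  [0, 0, 0, 0, 0.15, 0, 0.24],
  [0, 0, 0, 0, 0.21, 0, 0.24],
  [0, 0, 0, 0, 0.27, 0, 0.24],
  [0, 0, 0, 0, 0.33, 0, 0.24],
])

```text
time_s: 8.8
eef_pos: [429.6, -281.3, 230.4]
ee_rot: [-0.007, 0.636, 0.772, -0.004]
force: [-8.8, -0.7, 0.4]
grip_width: 0.238
```

```bash
python3 -c "
from h import *
chk('w12')"
```

```text
8.85 [-26.  126.3 230.3] [-6.03 -1.3   0.36]
6 [542. 240.]
0 [520. 240.]
-10 [484. 240.]
-20 [448. 240.]
-32 [405. 240.]
```

View pics/w12z.png

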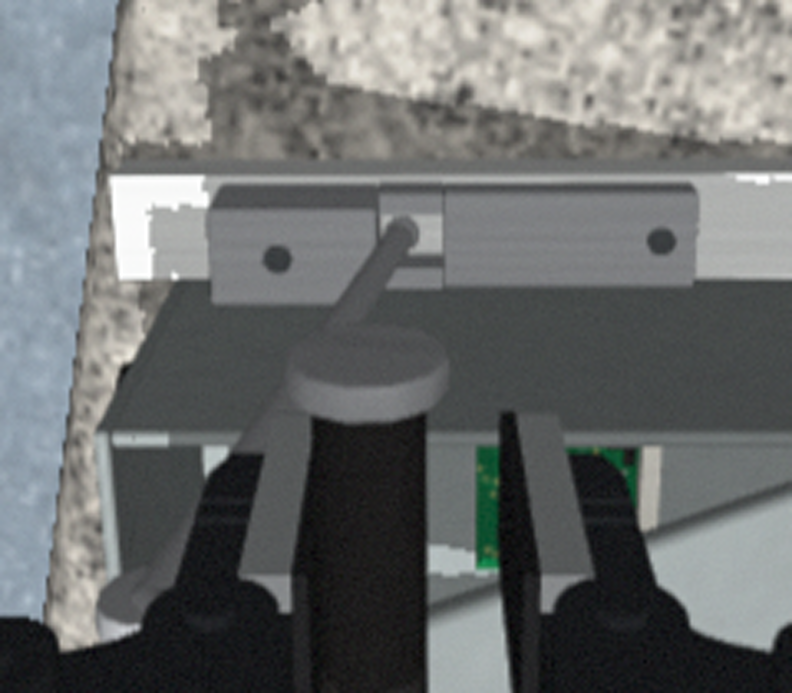

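Emit:
move_arm([
  [0, 0, 0, 0, -0.15, 0, 0.24],
  [0, 0, 0, 0, -0.3, 0, 0.24],
  [0, 0, 0, 0, -0.45, 0, 0.24],
  [0, 0, 0, 0, -0.6, 0, 0.24],
  [0, 0, 0, 0, -0.7, 0, 0.24],
])

```text
time_s: 9.27
eef_pos: [422.9, -282.7, 230.6]
ee_rot: [-0.007, 0.636, 0.771, -0.004]
force: [-0.6, -0.0, 0.3]
grip_width: 0.241
```

```bash
python3 -c "
from h import *
chk('w13')"
```

```text
9.32 [-32.9 126.2 230.6] [ 0.04  0.21 -0.47]
6 [566. 240.]
0 [544. 240.]
-10 [509. 240.]
-20 [472. 239.]
-32 [429. 239.]
```

View pics/w13z.png

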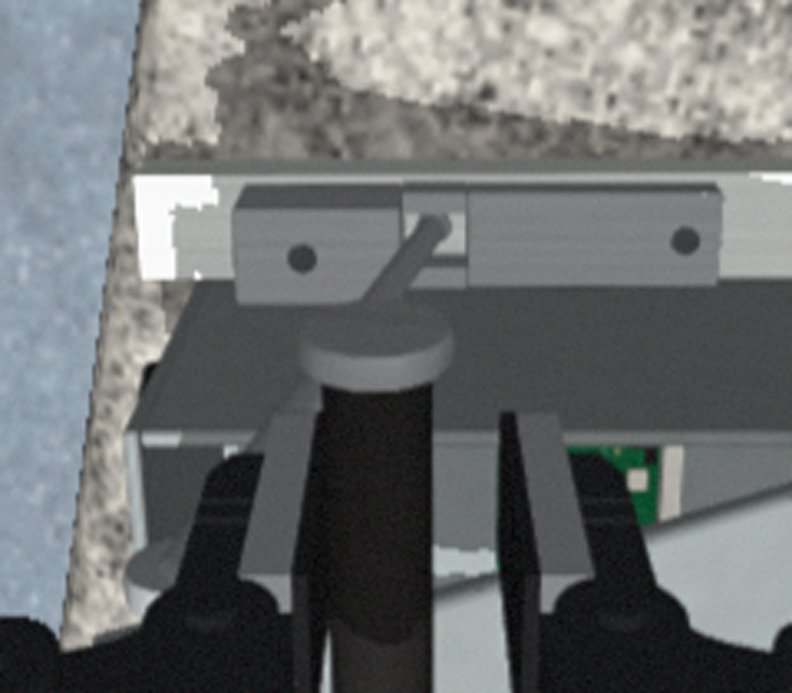

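Emit:
move_arm([
  [0, 0, 0, 0, 0, 0, 0.4],
  [0, 0, 0, 0, 0, 0, 0.6],
  [0, 0, 0, 0, 0, 0, 0.6],
  [0, 0, 0, 0, 0, 0, 0.6],
])

```text
time_s: 9.65
eef_pos: [423.0, -282.6, 230.7]
ee_rot: [-0.007, 0.636, 0.772, -0.003]
force: [0.7, 0.4, -0.6]
grip_width: 0.596
```

```bash
python3 -c "
from h import *
chk('w14')
c=ld('w14');q=np.load('box.npy')
for fx,fz in ((-32,23),(-28,23),(-32,28)):
    v=ik(fx,fz); print(fx,fz,v,((proj(c,b2w(q[:3],[foot(*v),grip(*v,59.5+4),grip(*v,10.5)]))-[200,170])*3.3).round().tolist())
"
```

```text
9.7 [-32.7 126.2 230.7] [ 0.3   1.09 -0.18]
6 [565. 239.]
0 [544. 239.]
-10 [508. 239.]
-20 [471. 239.]
-32 [428. 239.]
-32 23 [0.48484693 0.88074525] [[428.0, 225.0], [414.0, 331.0], [416.0, 742.0]]
-28 23 [0.47873146 0.86111563] [[442.0, 225.0], [398.0, 330.0], [401.0, 741.0]]
-32 28 [0.51946564 0.86358724] [[428.0, 231.0], [452.0, 350.0], [449.0, 772.0]]
```

View pics/w14z.png

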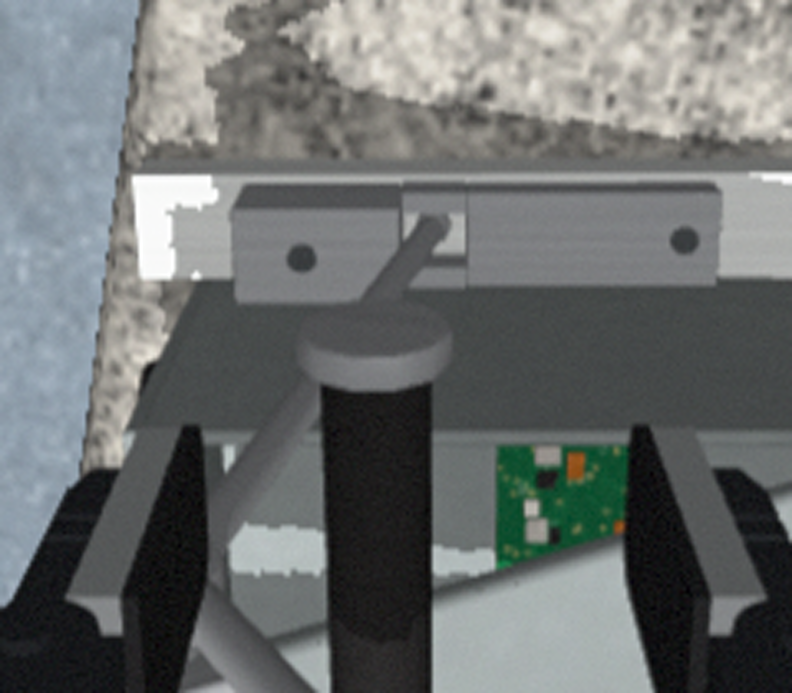

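Emit:
move_arm([
  [0, 0, 0, 0, 0, -1.5, 0.6],
  [0, 0, 0, 0, 0, -4, 0.6],
  [0, 0, 0, 0, 0, -7, 0.6],
  [0, 0, 0, 0, 0, -10, 0.6],
  [0, 0, 0, 0, 0, -10, 0.6],
])

```text
time_s: 10.12
eef_pos: [425.5, -283.8, 336.3]
ee_rot: [-0.002, 0.636, 0.772, -0.004]
force: [-0.6, -0.3, 0.1]
grip_width: 0.598
```

Emit:
move_arm([
  [0, 0, 0, 0, -1, 0, 0.6],
  [0, 0, 0, 2, -2, 0, 0.6],
  [0, 0, 0, 5, -2, 0, 0.6],
  [0, 0, 0, 8, -2, 0, 0.6],
  [0, 0, 0, 8, -2, 0, 0.6],
])

```text
time_s: 10.53
eef_pos: [389.2, -205.6, 336.1]
ee_rot: [-0.002, 0.635, 0.772, -0.004]
force: [-0.1, 0.5, 0.1]
grip_width: 0.602
```

Run:
```python
from h import *
c=snap('wrist','w15'); s=snap('scene','s15'); t=snap('top','t15'); print(ctrl.sense()['eef_pos'],ctrl.sense()['time_s'],ctrl.sense()['dq'].round(3))
q=np.load('box.npy')
for fx,fz in ((-30,23),(-30,29)):
    v=ik(fx,fz); P=b2w(q[:3],[foot(*v),grip(*v,63),piv(v[0])]); print(v,proj(c,P).round().tolist(),proj(s,P).round().tolist())
cv2.imwrite('pics/s15z.png',cv2.resize(s['frame'][180:400,200:460,::-1],None,fx=2.7,fy=2.7,interpolation=cv2.INTER_CUBIC))
```

```text
[ 390.25656079 -209.2813838   335.82245874] 10.6833 [-0.011  0.021 -0.016 -0.001  0.002  0.004]
[0.48189064 0.87089248] [[345.0, 271.0], [353.0, 321.0], [306.0, 356.0]] [[313.0, 310.0], [280.0, 208.0], [291.0, 263.0]]
[0.52375214 0.85021738] [[345.0, 273.0], [361.0, 325.0], [310.0, 361.0]] [[313.0, 308.0], [282.0, 204.0], [293.0, 259.0]]
```

View pics/w15.png

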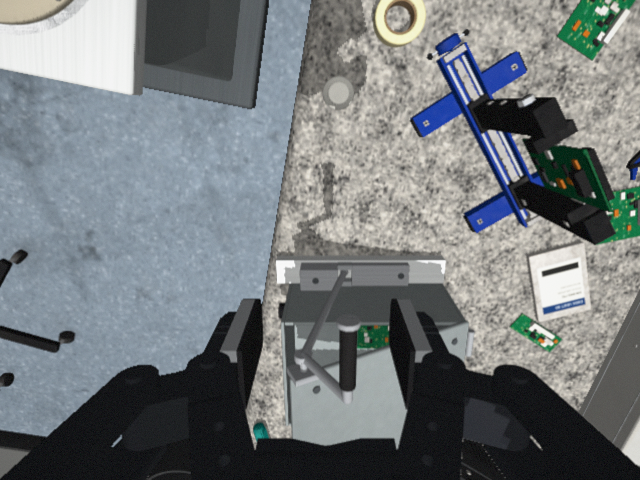

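View pics/s15z.png

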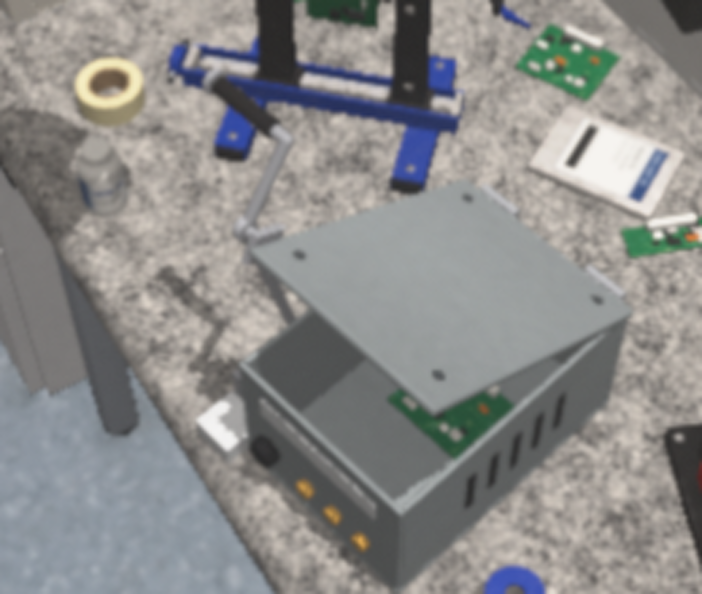

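Run:
```python
from h import *
print(job.finish_job(), ctrl.sense()['time_s'])
```

```text
the job is handed in; nothing more can be done
the job is handed in; nothing more can be done
```

The cover is propped open on its rod, with the foot in the holding hole, and I have handed the job in. It reports no verdict.

- **What I did:** I gripped the rod's sleeve and raised the cover to about 0.6 rad. I set the foot on the strip just behind the hole; contact showed when the measured force changed by about 4 N. With the jaws opened loosely, I slid the foot forward until it dropped into the hole. I then eased the finger off forward, opened the jaws and backed the arm away at about 10.5 s.
- **Foot and cover:** In the last wrist and scene pictures the foot and sleeve disc are where the rod's geometry puts them for a foot at box x ≈ -30 mm and 23 mm height. That gives a cover angle of about 0.48 rad. Wrist pictures before and after opening the jaws show the rod in the same place.
- **Forces:** The wrist force was near zero after release. The highest force I read while the foot was on the strip or in the hole was about 9 N at the wrist. The force between rod and rail could not be measured directly.
- **Bystanders:** I never went near the bottle, reel or tape, and they look undisturbed in the last pictures, judged by eye only.
- **Disagreements:** The rail's centre measured about 10 mm forward of the box origin I had fitted, so I took the hole's position from the pictures. One mid-lift picture put the foot about 4 mm off the prediction, but the contact height later agreed within about 1 mm.

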